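# Pin the keeper bar of a tube stand with a ball-lock pin

## Task

Lock the steel tube into its stand: swing the keeper bar over the tube until it meets the stop in the fork, then take the ball-lock pin from the wooden rack, squeeze its two side buttons in and slide it down through the fork and the bar until its collar has pressed the spring plate flush and is fully home, and let go so that the buttons spring out and the balls lock underneath. Slide and seat the pin gently, never forcing it against the stand (keep under 30 N), and leave the tin, the tape roll and the tape measure where they are.

Things in the scene. Friction and masses are not known exactly. Their poses are not given: they have to be found in the camera images.
- stand: Fixed grey stand, base 120 x 285 mm, carrying a steel tube 60 mm across along its x axis (tube's top 85 mm over the table; brass flange 100 mm across at its +x end). Origin: middle of the underside, on the table; z up. At y = -95 mm a steel fork (its upright plates, at y = -125 to -145 mm, are no higher than its ears), at y = +95 mm the keeper bar's hinge post. Turned up to 0.25 rad about z
- fork_hole (a point): On the axis of the fork's holes (16 mm across), at the upper ear's top face if the fork were at its top setting (stand frame 0, -95, 124.5 mm; axes as the stand's). The fork is clamped 0.5 to 8.5 mm lower, at a setting that is not measured: feel for it. Two level ears 50 x 60 x 10 mm (x, y, z) with a 20 mm slot between; over 50 mm free below
- hinge_axis (a point): Point on the keeper bar's vertical hinge axis, at the height of the bar's top face (stand frame 0, 95, 105 mm)
- keeper (a joint): Hinge angle (rad) of the keeper bar. 0: bar across the tube along the stand's -y, its end in the fork, holes in line. Positive: open towards the stand's -x (direction from hinge (-sin q, -cos q) in stand x, y), at most 1.15. Rigid stop at -0.01: hole then 2 mm past the line; the pin's taper draws it back. Stays where it is left; takes 2 to 4 N at the knob
- keeper_knob (a point): Middle of the keeper bar's upright round knob: black, 16 mm across, standing on the bar 95 mm from the hinge, from 105 to 150 mm above the table; this point is 130 mm above the table. z up
- keeper_hole (a point): Centre of the 16 mm hole near the free end of the keeper bar, on the bar's top face, 105 mm above the table. The bar is flat steel 30 mm wide, 10 mm thick, 190 mm from hinge to hole
- rack: Fixed wooden block 75 x 75 x 70 mm with a vertical parking hole 25 mm across in the middle, in which the pin stands with its collar on the block's top. Origin: centre of the underside, z up
- pin: Ball-lock pin, about 0.17 kg, upright. Origin: on its axis, underside of its collar (the shoulder that rests on the rack); z up. Collar 30 mm across, 6 mm thick; neck 16 mm across to z = 16 mm; black head block 30 (x) by 22 (y) mm, z = 16 to 44 mm, a button on its +x and -x faces. Below: shank 14 mm across. It may stand turned any way in the fork
- button_a (a joint): Travel (m) of the steel button (14 x 20 mm, z = 20 to 40 mm) that stands 5 mm out of the head's +x face: 0 out (its ball out), 0.004 fully in (its ball drawn in). Spring: 3 N to start, 9 N fully in, so a firm grip of 15 N or more. Squeeze the head along the pin's x across both buttons: 40 mm wide, 32 mm with both in
- button_b (a joint): The same for the button on the head's -x face, which works the ball on the -x side
- pin_tip (a point): Tip of the pin, 58 mm under the collar. Shank 14 mm across to -48 mm, then a taper to 6 mm across. Two balls stand 3.5 mm out of its +x and -x sides at -41.5 to -46 mm; unless both buttons are in, they stop the pin at the hole. Only with the collar home on the upper ear (within 1.5 mm) do they clear the lower ear's underside, 40 mm lower, and spring out
- pin_grip (a point): Point on the pin's axis inside the head block, 34 mm above the collar's underside; axes as the pin's
- tin: Bystander: steel tin, 84 mm across, 95 mm high, origin at the centre of its underside
- tape_roll: Bystander: brown roll, 68 mm across, 24 mm high, lying flat, origin at the centre of its underside
- measure: Bystander: red round tape measure, 56 mm across, 22 mm high, lying flat, origin at the centre of its underside
- spring_plate (a joint): Travel (m) of the square steel spring plate, 34 mm wide, that stands 3 mm proud of the upper ear round its hole: 0 up, 0.003 flush, with the collar hard on the ear. Its spring (2.6 to 4 N) carries the pin's weight, so the pin must be pushed down to the hard stop (some 10 N) before it is let go; it then lifts up to 1.5 mm, onto its balls
There are look-alikes about, which are no part of the job. Of the things shaped like the pin, the bare steel one is meant.

How it is judged:
By the outcome, as a careful person would: the job done as asked, in the order asked, and still so for the second after the job is handed in, with the robot touching nothing.
It also fails if it takes over 67 s, if anything falls off the work surface, if the arm or the gripper's body presses on something with over 40 N, if the wrist force passes 120 N, or if a joint passes its speed limit or range.

## Robot

A 7-joint arm with a two-finger parallel gripper is mounted at the origin on the work surface. World frame = base frame: x ahead of the robot, y to its left, z up, the work surface at z = 0. Lengths are in m, angles in rad, forces in N, time in s.
With the tool pointing down it reaches from about 0.425 to 0.925 m from the base axis. Payload 6.8 kg.
Tool frame: the origin (TCP) lies at the very end of the fingers, on their centre line; the grasp point (between the pads) lies 19 mm behind it; z points along the fingers, y is the line along which they close (so a half turn about z gives the same grasp; the last joint's range is limited). The gripper opens to 85 mm and grips with 20 to 120 N. Pads are 22 mm wide; open, the fingers measure 114 mm over their backs; the gripper's body (76 mm by 85 mm) begins 54 mm behind the grasp point. The pads swing forward as they close: fully open they stand 13 mm farther back than shut.
Start: joints at [-1.331, 0.477, 0.022, 1.555, -0.011, 1.109, -0.083], TCP at [0.23, 0.635, 0.231] pointing down, gripper open.
Joint ranges: [-2.96, 2.96], [-0.34, 2.1], [-1.41, 1.46], [0.24, 2.44], [-1.37, 4.51], [0.17, 1.92], [-2.96, 2.96]. Speed limits (rad/s): [2.39, 2.39, 3.14, 3.14, 3.14, 3.14, 3.14].

## Interface

Orientations are given as a rotation vector (axis times angle).
In Python, from bench import r gives the robot as it stands.
- The arm moves only by the shell command python3 -m jog 'ROWS' [FORCE]. ROWS is JSON, a list of rows, each an object of numbers: "fingers": the finger opening in m, from 0 to 0.0854; "x", "y", "z": the shift along the tool's x, y, z in m; "rx", "ry", "rz": the turn, a rotation vector about the tool's x, y, z in degrees. In form: [{"fingers": .., "x": .., "y": .., "z": .., "rx": .., "ry": .., "rz": ..}, ...]. A call has 1 to 8 rows; each row shifts and turns the commanded pose from where the row before left it, along the tool's axes as they then stand; what a row does not reach is not made up. A row lasts 1/8 s, in which the tool goes at most 62.5 mm and 10.7 degrees, less where a joint would pass 70% of its speed; a pose out of reach is approached as far as the arm can. A call is refused whole if a number of a shift passes 0.0625 or a number of a turn 10.7, either way. A call with a gripper value outside its range is refused whole. The fingers move at their own pace and stop on an object; FORCE is the grip in N (left out, the last holds). Time passes only in rows, so rows that do not move let the fingers close. It gives the time, the measured TCP pose, the force, the opening and the grip force at its end, in the units of the state.
- r.get_obs(): the state, without advancing time (a new reading comes with each control period).
- r.grab_frame(name): name is "scene" or "side" or "wrist"; returns (picture, depth): 400x640x3 uint8, red, green, blue; 400x640 float32, m along the optical axis (not along the pixel's ray), 0 where there is no reading.
- r.get_calibration(name): a dict with "mtx" (3x3 intrinsics, pixels), "extrinsics" (4x4, takes a point from camera to world coordinates). Camera axes: x right, y down, z forward; pixel columns grow to the right and rows downward; lengths in m; the calibration is good to about 2 mm. The wrist camera is an equidistant fisheye: a pixel r from the principal point sees the ray r / f radians off the axis. A picture is of the moment at which its call begins: read the wrist's pose just before it. get_calibration takes no time and is no camera call; for the wrist camera it gives the pose at the moment of the call.
- r.hand_in(): hands the job in; it is judged then, once.
Trained networks look in the newest picture that a camera, given by its name, has taken for a name from the list of things; names that differ only in an ending like _2 or _b are one class to them, and where a whole thing is asked for, a point or a joint stands for the part that bears it (a point fixed in the world has none). Each returns a list of dicts, best first, with "score" (0 to 1); they miss things now and then, are a little off and sometimes report something else, mostly with a low value. They report only what shows in the picture. A call takes as long as a camera call. They do not tell look-alikes from the thing itself.
- r.search_frame(target, camera): "xyz" ([x, y, z] in m, in world coordinates, good to about 4 mm: the middle of the surface that is visible of it).
- r.landmark_of(target, camera): "xyz" ([x, y, z] in m, in world coordinates, good to about 4 mm: a listed point, or the origin of a listed thing).
The state is a dict: "clock": time; "joints": joint angles; "qvel": joint speeds; "tau": joint torques, N m; "tcp_pos": TCP position; "orientation": TCP orientation; "contact_force": force on the tool from outside, world axes, zero at the start; "moment": the same for the moment, N m; "grip_width": finger opening in m; "gripper_force": force on a finger pad.
Only numpy, scipy, OpenCV 4.12 (cv2) and the standard library are available. Lean on these libraries where they do the work, as an engineer would, in place of code of your own. Each camera call takes 0.05 s, during which the arm holds its last target. There are 200 camera calls.

## Working session

There is one attempt and no reset: what is moved stays moved. The work goes in short steps, Python scripts to look and compute and a shell command to move; the robot and the scene stay as the last step left them, time stands still between calls to the robot, and variables do not carry over. Pictures are saved under pics/ and viewed, at most 10 in all, crops included, and the job is handed in when it is done.

```bash
ls; mkdir -p pics; python3 - <<'E'
from bench import r
import cv2,numpy as np
o=r.get_obs();print({k:np.round(v,3).tolist() for k,v in o.items()})
ims=[]
for c in("scene","side"):
    p,d=r.grab_frame(c);cv2.imwrite(f"pics/{c}0.png",p[:,:,::-1])
    np.save(f"pics/{c}0.npy",d)
    for t in("stand","fork_hole","hinge_axis","keeper_knob","keeper_hole","rack","pin","pin_grip","tin","tape_roll","measure"):
        print(c,t,[(round(x["score"],2),np.round(x["xyz"],3).tolist()) for x in r.landmark_of(t,c)][:4])
E
```

```text
pics
{'clock': 0.0, 'joints': [-1.331, 0.478, 0.022, 1.556, -0.012, 1.109, -0.083], 'qvel': [-0.001, 0.0, 0.002, 0.001, 0.002, -0.001, -0.001], 'tau': [0.0, -59.646, 1.608, -28.118, 0.012, 0.01, -0.0], 'tcp_pos': [0.23, 0.634, 0.23], 'orientation': [-0.544, -3.094, 0.003], 'contact_force': [0.749, 0.467, 0.321], 'moment': [0.02, 0.033, 0.032], 'gripper_force': 0.0, 'grip_width': 0.085}
scene stand [(0.67, [0.376, 0.37, -0.001]), (0.59, [0.558, 0.16, -0.007])]
scene fork_hole [(0.6, [0.56, 0.06, 0.128])]
scene hinge_axis [(0.7, [0.555, 0.254, 0.108])]
scene keeper_knob [(0.81, [0.512, 0.166, 0.13])]
scene keeper_hole [(0.86, [0.47, 0.081, 0.1]), (0.43, [0.513, 0.168, 0.133]), (0.35, [0.377, 0.37, -0.001])]
scene rack [(0.6, [0.454, -0.194, 0.001])]
scene pin [(0.81, [0.413, -0.31, 0.057]), (0.55, [0.737, -0.093, -0.004])]
scene pin_grip [(0.73, [0.408, -0.311, 0.091]), (0.7, [0.454, -0.191, 0.098])]
scene tin [(0.71, [0.605, -0.284, -0.001]), (0.26, [0.514, 0.169, 0.13])]
scene tape_roll [(0.64, [0.379, 0.374, -0.002]), (0.34, [0.736, -0.092, -0.001])]
scene measure [(0.66, [0.739, -0.091, -0.002]), (0.35, [0.56, 0.063, 0.128])]
side stand [(0.55, [0.558, 0.156, 0.002])]
side fork_hole [(0.91, [0.558, 0.063, 0.121])]
side hinge_axis [(0.8, [0.556, 0.258, 0.102])]
side keeper_knob [(0.63, [0.511, 0.167, 0.128])]
side keeper_hole [(0.85, [0.466, 0.087, 0.109])]
side rack [(0.83, [0.447, -0.198, 0.001])]
side pin [(0.94, [0.408, -0.306, 0.056]), (0.73, [0.454, -0.195, 0.071])]
side pin_grip [(0.61, [0.454, -0.192, 0.105]), (0.56, [0.414, -0.31, 0.094]), (0.44, [0.56, 0.064, 0.119])]
side tin [(0.75, [0.606, -0.28, 0.002]), (0.53, [0.378, 0.367, 0.001])]
side tape_roll [(0.86, [0.375, 0.368, -0.002])]
side measure [(0.68, [0.734, -0.091, -0.003])]
```

View pics/scene0.png

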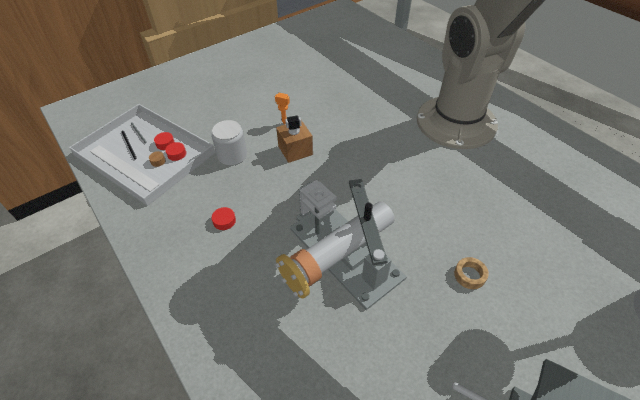

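View pics/side0.png

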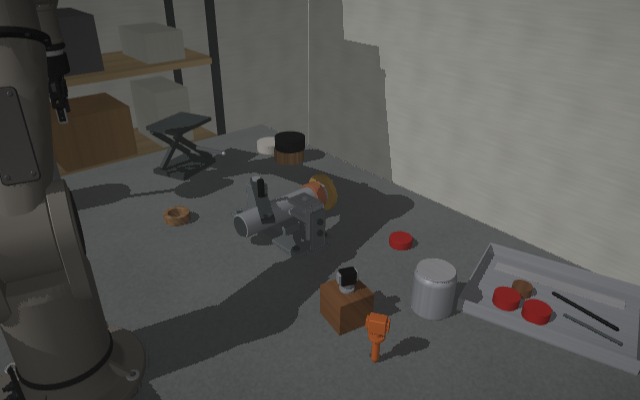

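Pin candidates are the orange pin standing free (scene 283,105; side 377,330) and the steel one with a black head in the wooden rack (scene 293,124; side 347,277). The description fits the one in the rack. I can see one knob, at scene (368,211). I'll check the pin choice in one crop.

```bash
cat > h.py <<'E'
from bench import r
import numpy as np, cv2, sys
from scipy.spatial.transform import Rotation as R
def plan(x,y,z,ydir=None):
    """print tool-axis shift to world target, and rz (deg) so tool y lies along angle ydir (mod 180)"""
    o=r.get_obs();M=R.from_rotvec(o["orientation"]).as_matrix()
    s=M.T@(np.array([x,y,z])-o["tcp_pos"])
    print("shift mm",np.round(s*1000,1),"tilt",np.round(M[:,2],4))
    if ydir is not None:
        a=np.degrees(np.arctan2(M[1,1],M[0,1])); d=(a-ydir+90)%180-90
        print("ydir now",round(a,1),"rz",round(d,1),"q7",o["joints"][6])
def st():
    o=r.get_obs();print(round(o["clock"],2),np.round(o["tcp_pos"],4),np.round(o["contact_force"],1),o["grip_width"],o["gripper_force"])
E
python3 - <<'E'
from h import *
p=cv2.imread("pics/side0.png")
cv2.imwrite("pics/crop.png",cv2.resize(p[250:370,300:420],None,fx=4,fy=4,interpolation=2))
plan(.476,.185,.231,75); plan(.476,.185,.122)
E
```

```text
shift mm [-3.845e+02 -3.389e+02  3.000e-01] tilt [ 0.e+00  1.e-04 -1.e+00]
ydir now 70.1 rz -4.9 q7 -0.08311234411880646
shift mm [-384.5 -338.9  109.3] tilt [ 0.e+00  1.e-04 -1.e+00]
```

View pics/crop.png

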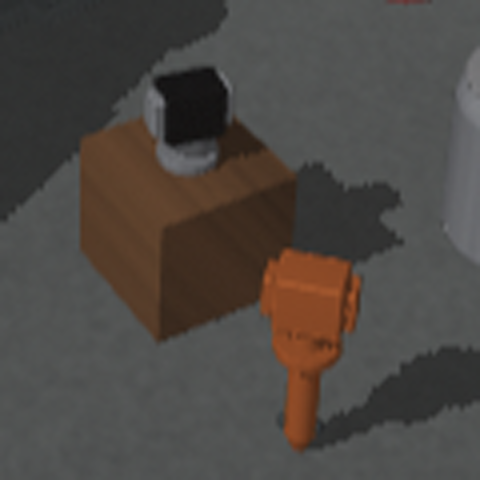

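The crop shows the rack pin is bare steel with a black head and grey side buttons at crop (155,105) and (228,100). The other is all orange, so the rack pin is the right one. Moving towards the knob.

```bash
python3 -m jog '[{"fingers":0,"x":-0.05,"y":-0.045},{"fingers":0,"x":-0.05,"y":-0.045},{"fingers":0,"x":-0.05,"y":-0.045},{"fingers":0,"x":-0.05,"y":-0.045},{"fingers":0,"x":-0.05,"y":-0.045},{"fingers":0,"x":-0.05,"y":-0.045},{"fingers":0,"x":-0.05,"y":-0.045},{}]' 30; python3 - <<'E'
from h import *
plan(.476,.185,.122,75)
p,d=r.grab_frame("wrist");cv2.imwrite("pics/w1.png",p[:,:,::-1])
for t in("fork_hole","hinge_axis","keeper_knob","keeper_hole","pin_grip"):
        print(t,[(round(x["score"],2),np.round(x["xyz"],3).tolist()) for x in r.landmark_of(t,"wrist")][:3])
E
```

```text
shift mm [-384.5 -338.9  109.3] tilt [ 0.e+00  1.e-04 -1.e+00]
ydir now 70.1 rz -4.9 q7 -0.08311234411880646
fork_hole []
hinge_axis []
keeper_knob []
keeper_hole []
pin_grip [(0.77, [0.412, -0.312, 0.091]), (0.49, [0.452, -0.191, 0.107])]validation failed for argument at $[0]...
```

View pics/w1.png

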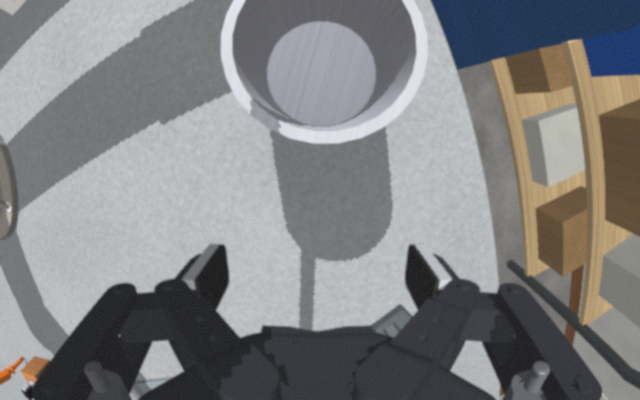

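The wrist view shows a white lamp- or bucket-like thing at (320,70), on the tool's +x side. I'm moving away from it, so it's clear. The jog was refused, so I'll give every key.

```bash
python3 -m jog '[{"fingers":0,"x":-0.05,"y":-0.045,"z":0,"rx":0,"ry":0,"rz":0}]' 30
```

```text
clock: 1.62
tcp_pos: [0.2556, 0.5826, 0.2308]
orientation: [-0.531, -3.094, -0.003]
contact_force: [1.8, -0.7, 0.3]
grip_width: 0.0702
gripper_force: 0.0
```

```bash
python3 -m jog '[{"fingers":0,"x":-0.055,"y":-0.048,"z":0,"rx":0,"ry":0,"rz":0},{"fingers":0,"x":-0.055,"y":-0.048,"z":0,"rx":0,"ry":0,"rz":0},{"fingers":0,"x":-0.055,"y":-0.048,"z":0,"rx":0,"ry":0,"rz":0},{"fingers":0,"x":-0.055,"y":-0.048,"z":0,"rx":0,"ry":0,"rz":0},{"fingers":0,"x":-0.055,"y":-0.048,"z":0,"rx":0,"ry":0,"rz":0},{"fingers":0,"x":-0.055,"y":-0.048,"z":0,"rx":0,"ry":0,"rz":0},{"fingers":0,"x":0,"y":0,"z":0,"rx":0,"ry":0,"rz":-5}]'; python3 - <<'E'
from h import *
plan(.476,.185,.122,75)
p,d=r.grab_frame("wrist");cv2.imwrite("pics/w2.png",p[:,:,::-1])
for t in("fork_hole","hinge_axis","keeper_knob","keeper_hole","pin_grip"):
        print(t,[(round(x["score"],2),np.round(x["xyz"],3).tolist()) for x in r.landmark_of(t,"wrist")][:3])
E
```

```text
clock: 2.5
tcp_pos: [0.4437, 0.2458, 0.2317]
orientation: [0.42, 3.112, -0.002]
contact_force: [-0.8, 1.6, -0.7]
grip_width: 0.0001
gripper_force: 0.0
shift mm [-47.  -50.  109.8] tilt [ 0.0014 -0.0012 -1.    ]
ydir now 74.6 rz -0.4 q7 0.7145155217963501
fork_hole []
hinge_axis [(0.95, [0.553, 0.252, 0.111])]
keeper_knob [(0.59, [0.511, 0.17, 0.126])]
keeper_hole [(0.66, [0.468, 0.083, 0.102])]
pin_grip [(0.64, [0.455, -0.196, 0.0]), (0.62, [0.453, -0.189, 0.109])]
```

```bash
python3 -m jog '[{"fingers":0,"x":-0.047,"y":-0.05,"z":0.0,"rx":0,"ry":0,"rz":0},{"fingers":0,"x":0,"y":0,"z":0.05,"rx":0,"ry":0,"rz":0},{"fingers":0,"x":0,"y":0,"z":0.057,"rx":0,"ry":0,"rz":0},{"fingers":0,"x":0,"y":0,"z":0,"rx":0,"ry":0,"rz":0}]'; python3 - <<'E'
from h import *
for a in(.47,.3,.15,.0,-.01):
  th=.018; H=np.array([.5555,.255]); 
  k=H+.095*np.array([-np.sin(a-th),-np.cos(a-th)]); print(a,k); plan(k[0]-.019*.97,k[1]+.019*.25,.125)
E
```

```text
clock: 3.3
tcp_pos: [0.4675, 0.1955, 0.1211]
orientation: [-0.406, -3.108, 0.008]
contact_force: [-0.6, -0.3, 0.2]
grip_width: 0.0001
gripper_force: 0.0
0.47 [0.51400727 0.16954034]
shift mm [-32.6 -13.4  -4. ] tilt [-0.0075 -0.0045 -1.    ]
0.3 [0.52906367 0.16375242]
shift mm [-48.6 -15.1  -4.1] tilt [-0.0075 -0.0045 -1.    ]
0.15 [0.54299638 0.16082644]
shift mm [-62.8 -14.3  -4.2] tilt [-0.0075 -0.0045 -1.    ]
0.0 [0.55720991 0.16001539]
shift mm [-76.8 -11.5  -4.3] tilt [-0.0075 -0.0045 -1.    ]
-0.01 [0.55815965 0.16003724]
shift mm [-77.7 -11.2  -4.3] tilt [-0.0075 -0.0045 -1.    ]
```

```bash
python3 -m jog '[{"fingers":0,"x":-0.028,"y":-0.013,"z":-0.003,"rx":0,"ry":0,"rz":0},{"fingers":0,"x":-0.012,"y":-0.002,"z":0,"rx":0,"ry":0,"rz":0},{"fingers":0,"x":-0.012,"y":0,"z":0,"rx":0,"ry":0,"rz":0},{"fingers":0,"x":-0.01,"y":0.001,"z":0,"rx":0,"ry":0,"rz":0},{"fingers":0,"x":0,"y":0,"z":0,"rx":0,"ry":0,"rz":0}]'; python3 -c "
from h import *
plan(.5398,.1648,.125)"
```

```text
clock: 3.92
tcp_pos: [0.5286, 0.1673, 0.1278]
orientation: [0.408, 3.112, 0.002]
contact_force: [-0.6, 0.4, -0.8]
grip_width: 0.0002
gripper_force: 0.0
shift mm [-11.5   0.5   2.8] tilt [ 2.7e-03  8.0e-04 -1.0e+00]
```

```bash
python3 -m jog '[{"fingers":0,"x":-0.005,"y":0.001,"z":0.001,"rx":0,"ry":0,"rz":0}]';python3 -m jog '[{"fingers":0,"x":-0.004,"y":0.001,"z":0.001,"rx":0,"ry":0,"rz":0}]'; python3 - <<'E'
from h import *
for c in ("scene","side"):
  r.grab_frame(c)
  for t in("keeper_knob","keeper_hole"):
        print(t,[(round(x["score"],2),np.round(x["xyz"],3).tolist()) for x in r.landmark_of(t,c)][:3])
E
```

```text
clock: 4.05
tcp_pos: [0.5318, 0.1671, 0.1264]
orientation: [-0.407, -3.115, -0.001]
contact_force: [-3.1, 0.0, 1.9]
grip_width: -0.0003
gripper_force: 1.4
clock: 4.18
tcp_pos: [0.536, 0.1669, 0.1252]
orientation: [-0.407, -3.114, -0.0]
contact_force: [-2.5, 0.9, 1.3]
grip_width: -0.0001
gripper_force: 1.3
keeper_knob [(0.74, [0.556, 0.161, 0.131]), (0.23, [0.456, -0.193, 0.1])]
keeper_hole [(0.77, [0.555, 0.063, 0.104])]
keeper_knob [(0.77, [0.555, 0.155, 0.13])]
keeper_hole [(0.61, [0.553, 0.064, 0.106])]
```

Pushing with about 3 N, as expected. Small steps to the stop.

```bash
for i in 1; do python3 -m jog '[{"fingers":0,"x":-0.003,"y":0.001,"z":0,"rx":0,"ry":0,"rz":0}]';done; python3 -m jog '[{"fingers":0,"x":-0.002,"y":0,"z":0,"rx":0,"ry":0,"rz":0}]'
```

```text
clock: 4.6
tcp_pos: [0.5387, 0.1664, 0.1252]
orientation: [-0.408, -3.114, 0.001]
contact_force: [-2.8, -1.2, 1.0]
grip_width: 0.0001
gripper_force: 1.2
clock: 4.72
tcp_pos: [0.5409, 0.1663, 0.1252]
orientation: [-0.408, -3.114, 0.0]
contact_force: [-7.2, 1.5, 2.7]
grip_width: -0.0002
gripper_force: 4.1
```

```bash
python3 -m jog '[{"fingers":0,"x":-0.0015,"y":0,"z":0,"rx":0,"ry":0,"rz":0}]'; python3 -m jog '[{"fingers":0,"x":-0.001,"y":0,"z":0,"rx":0,"ry":0,"rz":0}]'
```

```text
clock: 4.85
tcp_pos: [0.5408, 0.1662, 0.1251]
orientation: [-0.407, -3.111, 0.001]
contact_force: [-9.5, 2.2, 8.0]
grip_width: 0.0001
gripper_force: 5.3
clock: 4.97
tcp_pos: [0.5409, 0.1662, 0.1251]
orientation: [-0.406, -3.109, 0.001]
contact_force: [-12.3, 1.9, 9.9]
grip_width: 0.0002
gripper_force: 6.4
```

The bar is on its stop: the TCP held at x 0.5409 while the force climbed to 12 N. Backing off and rising.

```bash
python3 -m jog '[{"fingers":0,"x":0.03,"y":0,"z":0,"rx":0,"ry":0,"rz":0},{"fingers":0,"x":0.01,"y":0,"z":-0.05,"rx":0,"ry":0,"rz":0},{"fingers":0.06,"x":0.0,"y":-0.055,"z":-0.06,"rx":0,"ry":0,"rz":0},{"fingers":0.06,"x":0.0,"y":-0.055,"z":-0.0,"rx":0,"ry":0,"rz":0},{"fingers":0.06,"x":0.0,"y":0,"z":0,"rx":0,"ry":0,"rz":0}]'; python3 - <<'E'
from h import *
st()
E0=r.get_calibration("wrist");print(E0)
p,d=r.grab_frame("wrist");cv2.imwrite("pics/w3.png",p[:,:,::-1]);np.save("pics/w3.npy",d)
for t in("fork_hole","hinge_axis","keeper_knob","keeper_hole","pin_grip","rack"):
        print(t,[(round(x["score"],2),np.round(x["xyz"],3).tolist()) for x in r.landmark_of(t,"wrist")][:3])
E
```

```text
clock: 5.6
tcp_pos: [0.48, 0.0774, 0.2223]
orientation: [0.419, 3.112, 0.0]
contact_force: [-1.1, 0.8, 0.2]
grip_width: 0.0544
gripper_force: 0.0
5.6 [0.48   0.0774 0.2223] [-1.1  0.8  0.2] 0.05438738673039983 0.0
{'mtx': array([[309.70691629,   0.        , 316.56319876],
       [  0.        , 309.70691629, 199.64761482],
       [  0.        ,   0.        ,   1.        ]]), 'extrinsics': array([[ 2.62886188e-01,  9.31259422e-01,  2.52283058e-01,
         4.16972114e-01],
       [ 9.64826850e-01, -2.53750503e-01, -6.87010332e-02,
         9.46328866e-02],
       [ 3.84683362e-05,  2.61470021e-01, -9.65211597e-01,
         3.65576624e-01],
       [ 0.00000000e+00,  0.00000000e+00,  0.00000000e+00,
         1.00000000e+00]])}
fork_hole [(0.76, [0.563, 0.066, 0.124])]
hinge_axis [(0.84, [0.553, 0.25, 0.108])]
keeper_knob [(0.67, [0.561, 0.16, 0.127]), (0.62, [0.564, 0.064, 0.104])]
keeper_hole [(0.77, [0.56, 0.066, 0.103])]
pin_grip [(0.79, [0.454, -0.188, 0.104]), (0.6, [0.314, -0.288, 0.008])]
rack [(0.78, [0.457, -0.197, -0.002])]
```

View pics/w3.png

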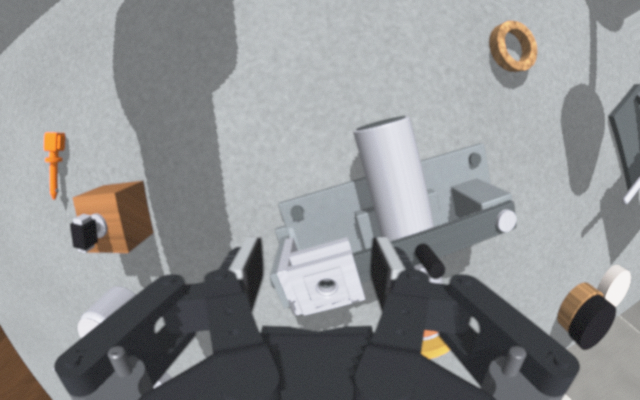

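Wrist picture: fork with square spring plate and hole at (327,286), bar in the fork, knob at (430,260), hinge head at (507,221), rack pin at (88,232), orange pin at (55,150).

```bash
cat >> h.py <<'E'
def ray(K,E,u,v):
    m=K;dx,dy=(u-m[0,2])/m[0,0],(v-m[1,2])/m[1,1];t=np.hypot(dx,dy)
    c=np.array([np.sin(t)*dx/t,np.sin(t)*dy/t,np.cos(t)]) if t>1e-9 else np.array([0,0,1.])
    return c,E[:3,:3]@c,E[:3,3]
def onz(cal,u,v,z):
    c,w,o=ray(cal["mtx"],cal["extrinsics"],u,v);return o+w*(z-o[2])/w[2]
def bydepth(cal,d,u,v):
    c,w,o=ray(cal["mtx"],cal["extrinsics"],u,v);return o+w*d[int(v),int(u)]/c[2]
E
python3 - <<'E'
from h import *
cal=r.get_calibration("wrist");d=np.load("pics/w3.npy")
print("fork@.12",onz(cal,327,286,.12),onz(cal,326,287,.105))
for u,v in((300,275),(290,300),(350,300),(330,262),(345,283),(310,283),(328,301),(400,255),(450,240),(480,230),(150,150),(250,150)): print(u,v,np.round(bydepth(cal,d,u,v),4))
print("hinge@.11",onz(cal,507,221,.11))
p=cv2.imread("pics/w3.png")
cv2.imwrite("pics/c3.png",cv2.resize(p[230:330,270:390],None,fx=6,fy=6,interpolation=2))
plan(.53,-.19,.2223,75)
print(r.get_calibration("wrist")["extrinsics"][:3,3]-r.get_obs()["tcp_pos"])
E
```

```text
fork@.12 [0.56190718 0.07111143 0.12      ] [0.57163092 0.06816237 0.105     ]
300 275 [0.5446 0.0505 0.1199]
290 300 [0.5687 0.0338 0.1195]
350 300 [0.5826 0.0882 0.1203]
330 262 [0.538  0.0797 0.1212]
345 283 [0.5628 0.0877 0.1207]
310 283 [0.5528 0.0577 0.1237]
328 301 [0.5753 0.0686 0.1246]
400 255 [0.4832 0.1205 0.2424]
450 240 [0.5579 0.197  0.1027]
480 230 [0.5565 0.2307 0.104 ]
150 150 [ 0.392  -0.1188 -0.0006]
250 150 [ 4.323e-01  1.290e-02 -3.000e-04]
hinge@.11 [0.55327017 0.26047871 0.11      ]
shift mm [-118.  -251.    -1.2] tilt [-3.e-04 -2.e-04 -1.e+00]
ydir now 75.2 rz 0.2 q7 1.0745884825422556
[-0.0627909   0.01662399  0.14344069]
```

View pics/c3.png

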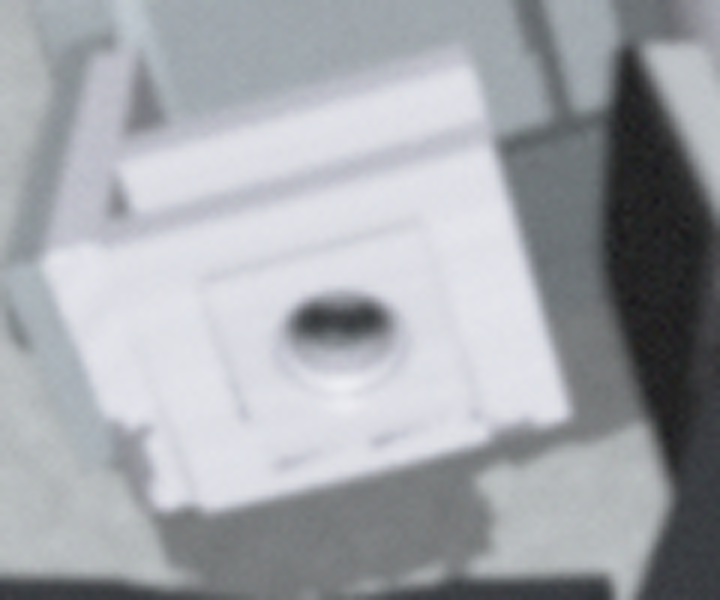

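The plate stands at z ≈ 0.1237 and the ear at ≈ 0.1205, so the fork is clamped about 4 mm low. The arm was still settling when that picture was taken. With the pose from that moment, the hole is at ≈ (0.561, 0.065), which agrees with the networks. Now over to the pin.

```bash
python3 -m jog '[{"fingers":0.065,"x":-0.0178,"y":-0.052,"z":0,"rx":0,"ry":0,"rz":0},{"fingers":0.065,"x":-0.0178,"y":-0.052,"z":0,"rx":0,"ry":0,"rz":0},{"fingers":0.065,"x":-0.0178,"y":-0.052,"z":0,"rx":0,"ry":0,"rz":0},{"fingers":0.065,"x":-0.0178,"y":-0.052,"z":0,"rx":0,"ry":0,"rz":0},{"fingers":0.065,"x":-0.0178,"y":-0.052,"z":0,"rx":0,"ry":0,"rz":0},{"fingers":0.065,"x":0,"y":0,"z":0,"rx":0,"ry":0,"rz":0},{"fingers":0.065,"x":0,"y":0,"z":0,"rx":0,"ry":0,"rz":0},{"fingers":0.065,"x":0,"y":0,"z":0,"rx":0,"ry":0,"rz":0}]'; python3 - <<'E'
from h import *
import pickle
st()
cal=r.get_calibration("wrist");p,d=r.grab_frame("wrist");cv2.imwrite("pics/w4.png",p[:,:,::-1]);pickle.dump((cal,d),open("pics/w4.pkl","wb"))
for t in("pin_grip","pin","rack","button_a"):
        print(t,[(round(x["score"],2),np.round(x["xyz"],3).tolist()) for x in (r.landmark_of if t!="button_a" else r.search_frame)(t,"wrist")][:3])
c,w,o=ray(cal["mtx"],cal["extrinsics"],1,1)
E=cal["extrinsics"];q=E[:3,:3].T@(np.array([.454,-.191,.11])-E[:3,3]);t=np.arctan2(np.hypot(q[0],q[1]),q[2]);px=cal["mtx"][:2,2]+309.7*t*q[:2]/np.hypot(q[0],q[1]);print(px)
u,v=px.astype(int);a,b=max(0,v-50),max(0,u-60)
print(a,b);cv2.imwrite("pics/c4.png",cv2.resize(p[a:a+100,b:b+120,::-1],None,fx=6,fy=6,interpolation=2))
E
```

```text
clock: 6.95
tcp_pos: [0.4994, -0.1905, 0.2211]
orientation: [-0.403, -3.115, -0.001]
contact_force: [0.1, 0.9, -0.5]
grip_width: 0.065
gripper_force: 0.0
6.95 [ 0.4994 -0.1905  0.2211] [ 0.1  0.9 -0.5] 0.06500311354905815 0.0
pin_grip [(0.7, [0.315, -0.286, 0.01]), (0.62, [0.453, -0.192, 0.109]), (0.49, [0.558, 0.157, 0.003])]
pin [(0.9, [0.346, -0.299, 0.015]), (0.71, [0.454, -0.194, 0.068])]
rack [(0.76, [0.455, -0.199, -0.002]), (0.35, [0.562, 0.159, 0.128])]
button_a [(0.68, [0.328, -0.271, 0.017]), (0.57, [0.47, -0.2, 0.106]), (0.46, [0.435, -0.187, 0.11])]
[301.90737318 144.20255574]
94 241
```

View pics/c4.png

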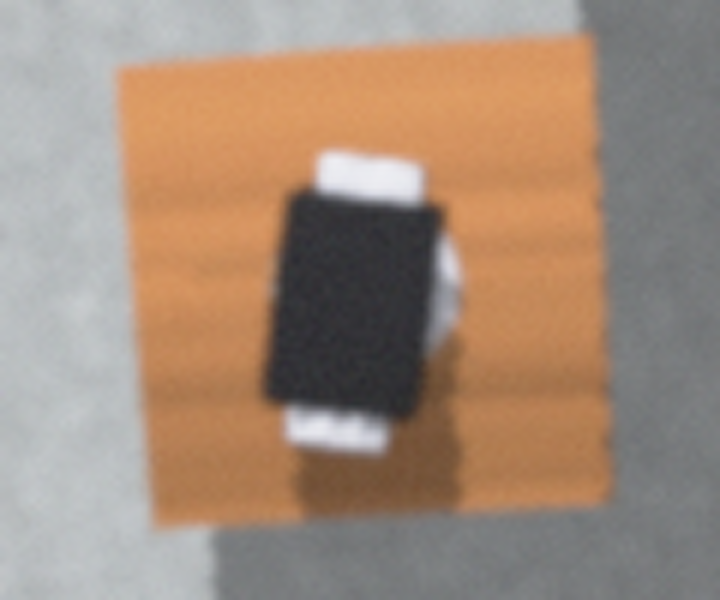

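The crop shows the black head with its white buttons at the top (370,175) and bottom (335,430). The squeeze axis runs roughly along the image vertical, so the tool has to turn about 90°.

```bash
python3 - <<'E'
from h import *
import pickle
cal,d=pickle.load(open("pics/w4.pkl","rb"))
P=[onz(cal,241+u/6,94+v/6,.114) for u,v in((295,190),(442,207),(413,418),(265,400))]
P=np.array(P);c=P.mean(0);print(P,c)
ax=(P[0]+P[1]-P[2]-P[3])/2;ay=(P[1]+P[2]-P[0]-P[3])/2
print(np.linalg.norm(ax),np.linalg.norm(ay),np.degrees(np.arctan2(ax[1],ax[0])),np.degrees(np.arctan2(ay[1],ay[0])))
print("depth top",bydepth(cal,d,241+353/6,94+300/6))
yd=np.degrees(np.arctan2(ax[1],ax[0]))
plan(c[0],c[1],.14,yd)
print(r.get_obs()["joints"])
E
```

```text
[[ 0.43669661 -0.19595231  0.114     ]
 [ 0.44404313 -0.17752772  0.114     ]
 [ 0.4708034  -0.18864244  0.114     ]
 [ 0.46319557 -0.20749239  0.114     ]] [ 0.45368468 -0.19240371  0.114     ]
0.028938663453379844 0.020081235446622023 156.95663314624804 68.13959831040556
depth top [ 0.45310695 -0.19228398  0.11438826]
shift mm [ 43.7 -12.5  81.4] tilt [ 0.e+00  2.e-04 -1.e+00]
ydir now 75.1 rz -81.8 q7 1.7027835869497574
[-0.12421826  0.26945702  0.4505937   1.92596421 -0.14063826  0.9766005
  1.70278359]
```

```bash
python3 -m jog '[{"fingers":0.065,"x":0,"y":0,"z":0,"rx":0,"ry":0,"rz":-10.3},{"fingers":0.065,"x":0,"y":0,"z":0,"rx":0,"ry":0,"rz":-10.3},{"fingers":0.065,"x":0,"y":0,"z":0,"rx":0,"ry":0,"rz":-10.3},{"fingers":0.065,"x":0,"y":0,"z":0,"rx":0,"ry":0,"rz":-10.3},{"fingers":0.065,"x":0,"y":0,"z":0,"rx":0,"ry":0,"rz":-10.3},{"fingers":0.065,"x":0,"y":0,"z":0,"rx":0,"ry":0,"rz":-10.3},{"fingers":0.065,"x":0,"y":0,"z":0,"rx":0,"ry":0,"rz":-10.3},{"fingers":0.065,"x":0,"y":0,"z":0,"rx":0,"ry":0,"rz":-10.3}]'; python3 - <<'E'
from h import *
plan(.4537,-.1924,.083,157.5)
E
```

```text
clock: 8.2
tcp_pos: [0.4987, -0.1914, 0.2194]
orientation: [1.674, -2.653, -0.004]
contact_force: [-0.1, 0.0, -1.0]
grip_width: 0.0651
gripper_force: 0.0
shift mm [ 19.9  39.6 136.7] tilt [-5.3e-03 -7.0e-04 -1.0e+00]
ydir now 154.5 rz -3.0 q7 2.9386523886054055
```

Negative rz raises q7, which is now close to its limit. I'll turn the other way by a half turn, which gives the same grasp.

```bash
python3 -m jog '[{"fingers":0.065,"x":0,"y":0,"z":0,"rx":0,"ry":0,"rz":10.5},{"fingers":0.065,"x":0,"y":0,"z":0,"rx":0,"ry":0,"rz":10.5},{"fingers":0.065,"x":0,"y":0,"z":0,"rx":0,"ry":0,"rz":10.5},{"fingers":0.065,"x":0,"y":0,"z":0,"rx":0,"ry":0,"rz":10.5},{"fingers":0.065,"x":0,"y":0,"z":0,"rx":0,"ry":0,"rz":10.5},{"fingers":0.065,"x":0,"y":0,"z":0,"rx":0,"ry":0,"rz":10.5},{"fingers":0.065,"x":0,"y":0,"z":0,"rx":0,"ry":0,"rz":10.5},{"fingers":0.065,"x":0,"y":0,"z":0,"rx":0,"ry":0,"rz":10.5}]';python3 -m jog '[{"fingers":0.065,"x":0,"y":0,"z":0,"rx":0,"ry":0,"rz":10.5},{"fingers":0.065,"x":0,"y":0,"z":0,"rx":0,"ry":0,"rz":10.5},{"fingers":0.065,"x":0,"y":0,"z":0,"rx":0,"ry":0,"rz":10.5},{"fingers":0.065,"x":0,"y":0,"z":0,"rx":0,"ry":0,"rz":10.5},{"fingers":0.065,"x":0,"y":0,"z":0,"rx":0,"ry":0,"rz":10.5},{"fingers":0.065,"x":0,"y":0,"z":0,"rx":0,"ry":0,"rz":10.5},{"fingers":0.065,"x":0,"y":0,"z":0,"rx":0,"ry":0,"rz":10.5},{"fingers":0.065,"x":0,"y":0,"z":0,"rx":0,"ry":0,"rz":9.0}]';python3 -m jog '[{"fingers":0.065,"x":0,"y":0,"z":0,"rx":0,"ry":0,"rz":0},{"fingers":0.065,"x":0,"y":0,"z":0,"rx":0,"ry":0,"rz":0}]' ; python3 - <<'E'
from h import *
plan(.4537,-.1924,.083,157.5)
E
```

```text
clock: 9.2
tcp_pos: [0.4984, -0.1922, 0.2197]
orientation: [-0.55, -3.089, 0.0]
contact_force: [0.7, 0.5, -0.3]
grip_width: 0.0648
gripper_force: 0.0
clock: 10.2
tcp_pos: [0.4985, -0.1921, 0.2197]
orientation: [-2.45, -1.961, 0.004]
contact_force: [-1.1, 0.4, -0.4]
grip_width: 0.065
gripper_force: 0.0
clock: 10.45
tcp_pos: [0.4985, -0.1923, 0.2197]
orientation: [-2.442, -1.971, 0.004]
contact_force: [-0.4, -0.3, -0.4]
grip_width: 0.0654
gripper_force: 0.0
shift mm [ -9.5 -43.1 136.9] tilt [-4.2e-03  7.0e-04 -1.0e+00]
ydir now -12.2 rz 10.3 q7 0.1862039367179694
```

```bash
python3 -m jog '[{"fingers":0.065,"x":0,"y":0,"z":0,"rx":0,"ry":0,"rz":10.2},{"fingers":0.065,"x":0,"y":-0.022,"z":0.03,"rx":0,"ry":0,"rz":0},{"fingers":0.065,"x":0,"y":-0.022,"z":0.03,"rx":0,"ry":0,"rz":0},{"fingers":0.065,"x":0,"y":0,"z":0,"rx":0,"ry":0,"rz":0},{"fingers":0.065,"x":0,"y":0,"z":0,"rx":0,"ry":0,"rz":0}]'; python3 - <<'E'
from h import *
plan(.4537,-.1924,.083,157.5)
print(R.from_rotvec(r.get_obs()["orientation"]).as_matrix())
p,d=r.grab_frame("wrist")
for t in("pin_grip","pin"): print(t,[(round(x["score"],2),np.round(x["xyz"],4).tolist()) for x in r.landmark_of(t,"wrist")][:3])
E
```

```text
clock: 11.08
tcp_pos: [0.459, -0.176, 0.1609]
orientation: [-2.611, -1.744, 0.003]
contact_force: [-0.0, 0.7, -0.3]
grip_width: 0.065
gripper_force: 0.0
shift mm [-17.1   1.5  77.9] tilt [-2.2e-03  1.0e-04 -1.0e+00]
ydir now -22.5 rz -0.0 q7 0.027152953535766692
[[ 3.83079522e-01  9.23712707e-01 -2.21678166e-03]
 [ 9.23715065e-01 -3.83080236e-01  1.09635476e-04]
 [-7.47933559e-04 -2.08967372e-03 -9.99997537e-01]]
pin_grip [(0.84, [0.3138, -0.2889, 0.0098]), (0.63, [0.4532, -0.1934, 0.1044])]
pin [(0.92, [0.3452, -0.2984, 0.0149]), (0.59, [0.4533, -0.1922, 0.0676]), (0.46, [0.4545, -0.1956, -0.0023])]
```

```bash
python3 -m jog '[{"fingers":0.065,"x":-0.017,"y":0.0015,"z":0.02,"rx":0,"ry":0,"rz":0},{"fingers":0.065,"x":0,"y":0,"z":0.02,"rx":0,"ry":0,"rz":0},{"fingers":0.065,"x":0,"y":0,"z":0.02,"rx":0,"ry":0,"rz":0},{"fingers":0.065,"x":0,"y":0,"z":0.018,"rx":0,"ry":0,"rz":0},{"fingers":0.065,"x":0,"y":0,"z":0,"rx":0,"ry":0,"rz":0}]'; python3 -c "
from h import *
plan(.4537,-.1924,.083,157.5)"
```

```text
clock: 11.85
tcp_pos: [0.452, -0.1918, 0.0815]
orientation: [-2.61, -1.742, 0.007]
contact_force: [0.3, -0.3, 0.5]
grip_width: 0.0651
gripper_force: 0.0
shift mm [ 0.1  1.7 -1.5] tilt [-5.6e-03  8.0e-04 -1.0e+00]
ydir now -22.6 rz -0.1 q7 0.15320034316798595
```

```bash
python3 -m jog '[{"fingers":0.05,"x":0,"y":0.0015,"z":0,"rx":-0.3,"ry":0,"rz":0},{"fingers":0.02,"x":0,"y":0,"z":0,"rx":0,"ry":0,"rz":0},{"fingers":0.02,"x":0,"y":0,"z":0,"rx":0,"ry":0,"rz":0},{"fingers":0.02,"x":0,"y":0,"z":0,"rx":0,"ry":0,"rz":0},{"fingers":0.02,"x":0,"y":0,"z":0,"rx":0,"ry":0,"rz":0},{"fingers":0.02,"x":0,"y":0,"z":0,"rx":0,"ry":0,"rz":0}]' 40; python3 -c "
from h import *
plan(.4537,-.1924,.083,157.5)"
```

```text
clock: 12.6
tcp_pos: [0.454, -0.1925, 0.0836]
orientation: [2.612, 1.742, 0.002]
contact_force: [-3.5, 2.4, 14.4]
grip_width: 0.0297
gripper_force: 38.6
shift mm [-0.  -0.4  0.6] tilt [ 2.3e-03 -8.0e-04 -1.0e+00]
ydir now -22.6 rz -0.1 q7 0.1536827433405395
```

```bash
python3 -m jog '[{"fingers":0.02,"x":0,"y":0,"z":-0.006,"rx":0,"ry":0,"rz":0},{"fingers":0.02,"x":0,"y":0,"z":-0.004,"rx":0,"ry":0,"rz":0},{"fingers":0.02,"x":0,"y":0,"z":0,"rx":0,"ry":0,"rz":0}]' 40; python3 - <<'E'
from h import *
st()
p,d=r.grab_frame("side")
for t in("pin","pin_grip"): print(t,[(round(x["score"],2),np.round(x["xyz"],4).tolist()) for x in r.landmark_of(t,"side")][:3])
cv2.imwrite("pics/s5.png",cv2.resize(p[215:335,290:410,::-1],None,fx=5,fy=5,interpolation=2))
E
```

```text
clock: 12.98
tcp_pos: [0.4537, -0.1923, 0.0922]
orientation: [2.612, 1.743, 0.0]
contact_force: [-0.7, 0.7, -1.0]
grip_width: 0.0297
gripper_force: 41.1
12.97 [ 0.4537 -0.1923  0.0922] [-0.7  0.7 -1. ] 0.029709185161193138 41.10535528510809
pin [(0.82, [0.4527, -0.1941, 0.0766]), (0.6, [0.3422, -0.2935, 0.0137])]
pin_grip [(0.66, [0.4564, -0.1953, 0.1125]), (0.57, [0.3157, -0.2852, 0.0153])]
```

View pics/s5.png

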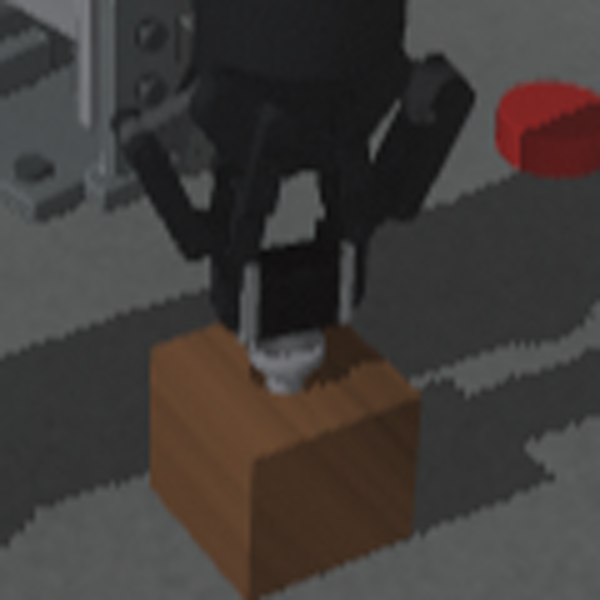

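The pads sit square across both buttons and the pin is lifted about 10 mm (collar visible at (285,350)), with the grip holding at 41 N. Lifting clear, then moving to a viewing pose short of the fork.

```bash
python3 -m jog '[{"fingers":0.02,"x":0,"y":0,"z":-0.03,"rx":0,"ry":0,"rz":0},{"fingers":0.02,"x":0,"y":0,"z":-0.04,"rx":0,"ry":0,"rz":0},{"fingers":0.02,"x":0,"y":0,"z":-0.04,"rx":0,"ry":0,"rz":0},{"fingers":0.02,"x":0,"y":0,"z":-0.035,"rx":0,"ry":0,"rz":0},{"fingers":0.02,"x":0,"y":0,"z":0,"rx":0,"ry":0,"rz":0}]'; python3 -c "
from h import *
plan(.523,-.028,.237)"
```

```text
clock: 13.75
tcp_pos: [0.4548, -0.1926, 0.239]
orientation: [2.61, 1.741, 0.006]
contact_force: [-0.1, -0.2, -2.0]
grip_width: 0.0298
gripper_force: 41.0
shift mm [178.2  -0.3   2. ] tilt [ 0.0054 -0.0018 -1.    ]
```

```bash
python3 -m jog '[{"fingers":0.02,"x":0.045,"y":0,"z":0,"rx":0,"ry":0,"rz":0},{"fingers":0.02,"x":0.045,"y":0,"z":0,"rx":0,"ry":0,"rz":0},{"fingers":0.02,"x":0.045,"y":0,"z":0,"rx":0,"ry":0,"rz":0},{"fingers":0.02,"x":0.043,"y":0,"z":0,"rx":0,"ry":0,"rz":0},{"fingers":0.02,"x":0,"y":0,"z":0,"rx":0,"ry":0,"rz":0},{"fingers":0.02,"x":0,"y":0,"z":0,"rx":0,"ry":0,"rz":0},{"fingers":0.02,"x":0,"y":0,"z":0,"rx":0,"ry":0,"rz":0},{"fingers":0.02,"x":0,"y":0,"z":0,"rx":0,"ry":0,"rz":0}]'; python3 - <<'E'
from h import *
import pickle
plan(.561,.0645,.237,-22.5)
cal=r.get_calibration("wrist");p,d=r.grab_frame("wrist");cv2.imwrite("pics/w6.png",p[:,:,::-1]);pickle.dump((cal,d),open("pics/w6.pkl","wb"))
for t in("fork_hole","keeper_hole","pin_tip","pin_grip"): print(t,[(round(x["score"],2),np.round(x["xyz"],4).tolist()) for x in r.landmark_of(t,"wrist")][:3])
E=cal["extrinsics"];q=E[:3,:3].T@(np.array([.561,.0645,.123])-E[:3,3]);t=np.arctan2(np.hypot(q[0],q[1]),q[2]);px=cal["mtx"][:2,2]+309.7*t*q[:2]/np.hypot(q[0],q[1]);print(px)
u,v=px.astype(int);a,b=max(0,v-60),max(0,u-80)
print(a,b);cv2.imwrite("pics/c6.png",cv2.resize(p[a:a+120,b:b+160,::-1],None,fx=5,fy=5,interpolation=2))
E
```

```text
clock: 14.75
tcp_pos: [0.5213, -0.0288, 0.2365]
orientation: [2.614, 1.74, -0.001]
contact_force: [0.8, 0.1, -1.2]
grip_width: 0.0295
gripper_force: 41.0
shift mm [101.4   0.6  -0.6] tilt [ 2.0e-04 -1.4e-03 -1.0e+00]
ydir now -22.7 rz -0.2 q7 -0.3503550617497679
fork_hole [(0.76, [0.5595, 0.0668, 0.1226])]
keeper_hole [(0.64, [0.563, 0.0614, 0.1027])]
pin_tip [(0.8, [0.5199, -0.0351, 0.1645])]
pin_grip [(0.64, [0.5224, -0.0274, 0.2597])]
[316.55940832  75.14984123]
15 236
```

View pics/c6.png

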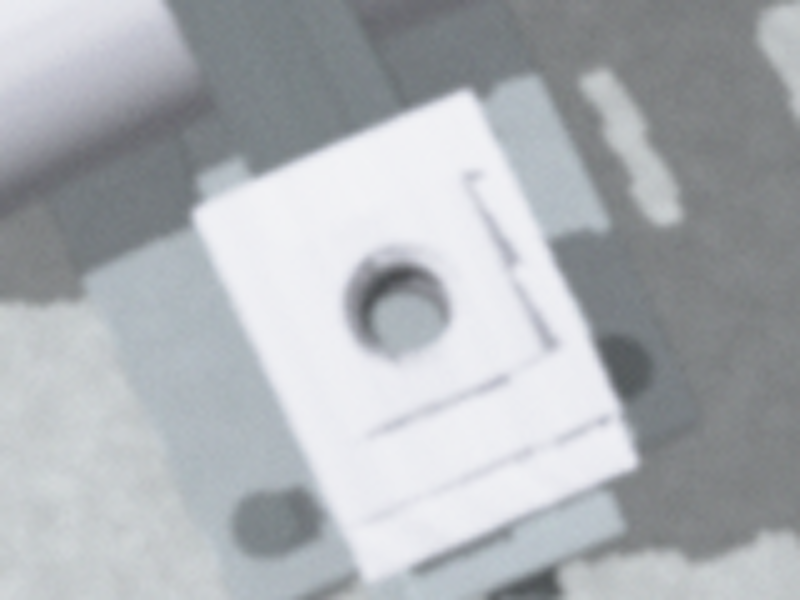

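```bash
python3 - <<'E'
from h import *
import pickle
cal,d=pickle.load(open("pics/w6.pkl","rb"))
f=onz(cal,315.4,76.0,.1235);print(f)
for u,v in((420,240),(340,430),(520,400),(300,250),(380,540),(330,200),(560,440),(480,420)):print(u,v,np.round(bydepth(cal,d,236+u/5,15+v/5),4))
plan(f[0],f[1],.237,-22.5)
E
```

```text
[0.559826  0.0641349 0.1235   ]
420 240 [0.5673 0.0724 0.1263]
340 430 [0.5432 0.0485 0.123 ]
520 400 [0.5724 0.0419 0.1226]
300 250 [0.5489 0.0783 0.1269]
380 540 [0.5421 0.0291 0.1199]
330 200 [0.5567 0.0854 0.1212]
560 440 [0.5763 0.0333 0.1195]
480 420 [0.565  0.0413 0.1232]
shift mm [99.7 -0.2 -0.3] tilt [ 6.0e-04 -1.2e-03 -1.0e+00]
ydir now -22.6 rz -0.1 q7 -0.35054931818766233
```

```bash
python3 -m jog '[{"fingers":0.02,"x":0.035,"y":0,"z":0,"rx":0,"ry":0,"rz":0},{"fingers":0.02,"x":0.035,"y":0,"z":0,"rx":0,"ry":0,"rz":0},{"fingers":0.02,"x":0.0297,"y":0,"z":0,"rx":0,"ry":0,"rz":0},{"fingers":0.02,"x":0,"y":0,"z":0.01,"rx":0,"ry":0,"rz":0},{"fingers":0.02,"x":0,"y":0,"z":0.01,"rx":0,"ry":0,"rz":0},{"fingers":0.02,"x":0,"y":0,"z":0.01,"rx":0,"ry":0,"rz":0},{"fingers":0.02,"x":0,"y":0,"z":0,"rx":0,"ry":0,"rz":0},{"fingers":0.02,"x":0,"y":0,"z":0,"rx":0,"ry":0,"rz":0}]'; python3 -c "
from h import *
plan(.5598,.0641,.195,-22.5);print(r.get_obs()['moment'])"
```

```text
clock: 16.0
tcp_pos: [0.5601, 0.0638, 0.2067]
orientation: [2.613, 1.742, -0.0]
contact_force: [0.3, 0.6, -0.8]
grip_width: 0.0297
gripper_force: 41.0
shift mm [ 0.2 -0.4 11.7] tilt [ 7.0e-04 -1.3e-03 -1.0e+00]
ydir now -22.6 rz -0.1 q7 -0.48554011511541406
[ 0.0325702  -0.04914081  0.01456526]
```

```bash
python3 -m jog '[{"fingers":0.02,"x":0,"y":0,"z":0.007,"rx":0,"ry":0,"rz":0},{"fingers":0.02,"x":0,"y":0,"z":0.006,"rx":0,"ry":0,"rz":0}]';  python3 -m jog '[{"fingers":0.02,"x":0,"y":0,"z":0.004,"rx":0,"ry":0,"rz":0}]';  python3 -m jog '[{"fingers":0.02,"x":0,"y":0,"z":0.003,"rx":0,"ry":0,"rz":0}]'
```

```text
clock: 16.25
tcp_pos: [0.56, 0.0642, 0.1932]
orientation: [2.612, 1.743, -0.0]
contact_force: [-0.5, -0.0, -1.7]
grip_width: 0.0296
gripper_force: 41.0
clock: 16.38
tcp_pos: [0.5598, 0.0642, 0.189]
orientation: [2.612, 1.743, -0.001]
contact_force: [0.1, 0.1, -1.3]
grip_width: 0.0298
gripper_force: 41.0
clock: 16.5
tcp_pos: [0.5599, 0.0642, 0.1862]
orientation: [2.612, 1.743, -0.001]
contact_force: [0.3, 0.1, -2.4]
grip_width: 0.0295
gripper_force: 41.0
```

The tip is in the upper hole without contact. Continuing gently.

```bash
for i in 1; do python3 -m jog '[{"fingers":0.02,"x":0,"y":0,"z":0.003,"rx":0,"ry":0,"rz":0}]';done;  python3 -m jog '[{"fingers":0.02,"x":0,"y":0,"z":0.003,"rx":0,"ry":0,"rz":0}]';  python3 -m jog '[{"fingers":0.02,"x":0,"y":0,"z":0.003,"rx":0,"ry":0,"rz":0}]'
```

```text
clock: 16.62
tcp_pos: [0.5601, 0.0643, 0.1834]
orientation: [2.612, 1.743, -0.0]
contact_force: [-1.1, -0.5, -1.9]
grip_width: 0.0297
gripper_force: 41.0
clock: 16.75
tcp_pos: [0.5601, 0.0642, 0.1804]
orientation: [2.612, 1.743, -0.0]
contact_force: [0.3, -0.2, -1.0]
grip_width: 0.0295
gripper_force: 41.0
clock: 16.88
tcp_pos: [0.5602, 0.0643, 0.1775]
orientation: [2.612, 1.743, 0.0]
contact_force: [0.7, -1.5, -0.4]
grip_width: 0.0296
gripper_force: 41.0
```

```bash
python3 -m jog '[{"fingers":0.02,"x":0,"y":0,"z":0.003,"rx":0,"ry":0,"rz":0}]';  python3 -m jog '[{"fingers":0.02,"x":0,"y":0,"z":0.003,"rx":0,"ry":0,"rz":0}]';  python3 -m jog '[{"fingers":0.02,"x":0,"y":0,"z":0.003,"rx":0,"ry":0,"rz":0}]'; python3 -m jog '[{"fingers":0.02,"x":0,"y":0,"z":0.003,"rx":0,"ry":0,"rz":0}]'
```

```text
clock: 17.0
tcp_pos: [0.5602, 0.0643, 0.1745]
orientation: [2.612, 1.743, 0.0]
contact_force: [0.6, -0.4, -1.8]
grip_width: 0.0297
gripper_force: 41.0
clock: 17.12
tcp_pos: [0.5602, 0.0643, 0.1714]
orientation: [2.612, 1.743, -0.0]
contact_force: [-0.4, -0.3, -1.7]
grip_width: 0.0296
gripper_force: 41.1
clock: 17.25
tcp_pos: [0.5603, 0.0643, 0.1685]
orientation: [2.612, 1.743, 0.001]
contact_force: [1.0, 0.1, -0.4]
grip_width: 0.0297
gripper_force: 41.2
clock: 17.38
tcp_pos: [0.5606, 0.0644, 0.1657]
orientation: [2.612, 1.743, 0.001]
contact_force: [2.1, 0.1, -1.7]
grip_width: 0.0296
gripper_force: 41.1
```

```bash
python3 -m jog '[{"fingers":0.02,"x":0,"y":0,"z":0.003,"rx":0,"ry":0,"rz":0}]';  python3 -m jog '[{"fingers":0.02,"x":0,"y":0,"z":0.003,"rx":0,"ry":0,"rz":0}]';  python3 -m jog '[{"fingers":0.02,"x":0,"y":0,"z":0.003,"rx":0,"ry":0,"rz":0}]'; python3 -m jog '[{"fingers":0.02,"x":0,"y":0,"z":0.003,"rx":0,"ry":0,"rz":0}]'
```

```text
clock: 17.5
tcp_pos: [0.5603, 0.0643, 0.1625]
orientation: [2.612, 1.743, 0.0]
contact_force: [1.3, 0.0, -0.5]
grip_width: 0.0294
gripper_force: 41.2
clock: 17.62
tcp_pos: [0.56, 0.0641, 0.1593]
orientation: [2.612, 1.743, -0.001]
contact_force: [1.9, 0.3, -0.8]
grip_width: 0.0294
gripper_force: 41.2
clock: 17.75
tcp_pos: [0.56, 0.0641, 0.1563]
orientation: [2.612, 1.743, -0.001]
contact_force: [1.0, 0.5, -0.5]
grip_width: 0.0296
gripper_force: 41.2
clock: 17.88
tcp_pos: [0.56, 0.0642, 0.1533]
orientation: [2.612, 1.743, -0.001]
contact_force: [0.8, 0.5, -1.0]
grip_width: 0.0297
gripper_force: 41.1
```

```bash
python3 -m jog '[{"fingers":0.02,"x":0,"y":0,"z":0.003,"rx":0,"ry":0,"rz":0}]';  python3 -m jog '[{"fingers":0.02,"x":0,"y":0,"z":0.003,"rx":0,"ry":0,"rz":0}]';  python3 -m jog '[{"fingers":0.02,"x":0,"y":0,"z":0.003,"rx":0,"ry":0,"rz":0}]'; python3 -m jog '[{"fingers":0.02,"x":0,"y":0,"z":0.003,"rx":0,"ry":0,"rz":0}]'
```

```text
clock: 18.0
tcp_pos: [0.5599, 0.0642, 0.1503]
orientation: [2.612, 1.743, -0.001]
contact_force: [0.7, 0.3, -1.3]
grip_width: 0.0295
gripper_force: 41.1
clock: 18.12
tcp_pos: [0.56, 0.0642, 0.1473]
orientation: [2.612, 1.743, -0.001]
contact_force: [1.1, -0.0, -1.7]
grip_width: 0.0295
gripper_force: 41.2
clock: 18.25
tcp_pos: [0.56, 0.0641, 0.1444]
orientation: [2.612, 1.743, -0.001]
contact_force: [0.6, 0.3, -1.6]
grip_width: 0.0294
gripper_force: 41.2
clock: 18.38
tcp_pos: [0.56, 0.0642, 0.1413]
orientation: [2.612, 1.743, -0.001]
contact_force: [1.6, -0.3, -1.8]
grip_width: 0.0295
gripper_force: 41.2
```

```bash
python3 -m jog '[{"fingers":0.02,"x":0,"y":0,"z":0.002,"rx":0,"ry":0,"rz":0}]';  python3 -m jog '[{"fingers":0.02,"x":0,"y":0,"z":0.0015,"rx":0,"ry":0,"rz":0}]';  python3 -m jog '[{"fingers":0.02,"x":0,"y":0,"z":0.0015,"rx":0,"ry":0,"rz":0}]'
```

```text
clock: 18.5
tcp_pos: [0.56, 0.0642, 0.1393]
orientation: [2.612, 1.743, -0.001]
contact_force: [0.7, 0.5, -1.3]
grip_width: 0.0301
gripper_force: 41.1
clock: 18.62
tcp_pos: [0.56, 0.0642, 0.138]
orientation: [2.612, 1.743, -0.001]
contact_force: [-0.5, -0.2, 1.4]
grip_width: 0.0297
gripper_force: 41.4
clock: 18.75
tcp_pos: [0.56, 0.0642, 0.1367]
orientation: [2.612, 1.743, -0.001]
contact_force: [-0.6, -0.1, 0.8]
grip_width: 0.0297
gripper_force: 41.4
```

```bash
python3 -m jog '[{"fingers":0.02,"x":0,"y":0,"z":0.001,"rx":0,"ry":0,"rz":0}]';  python3 -m jog '[{"fingers":0.02,"x":0,"y":0,"z":0.001,"rx":0,"ry":0,"rz":0}]'; python3 -m jog '[{"fingers":0.02,"x":0,"y":0,"z":0.0007,"rx":0,"ry":0,"rz":0}]'
```

```text
clock: 18.88
tcp_pos: [0.56, 0.0642, 0.1357]
orientation: [2.612, 1.743, -0.001]
contact_force: [0.1, 0.8, 3.3]
grip_width: 0.0295
gripper_force: 41.5
clock: 19.0
tcp_pos: [0.5601, 0.0642, 0.1355]
orientation: [2.613, 1.743, -0.0]
contact_force: [-5.8, -0.6, 17.3]
grip_width: 0.0295
gripper_force: 43.7
clock: 19.12
tcp_pos: [0.5601, 0.0642, 0.1355]
orientation: [2.613, 1.743, 0.0]
contact_force: [-6.6, -1.1, 20.1]
grip_width: 0.0292
gripper_force: 44.6
```

Hard stop: the TCP held at 0.1355 with about 20 N after 3.3 mm of plate travel. Releasing while still pressing down.

```bash
python3 -m jog '[{"fingers":0.065,"x":0,"y":0,"z":0.0005,"rx":0,"ry":0,"rz":0}]'; python3 -m jog '[{"fingers":0.065,"x":0,"y":0,"z":0,"rx":0,"ry":0,"rz":0},{"fingers":0.065,"x":0,"y":0,"z":0,"rx":0,"ry":0,"rz":0}]'; python3 -m jog '[{"fingers":0.065,"x":0,"y":0,"z":-0.02,"rx":0,"ry":0,"rz":0},{"fingers":0.065,"x":0,"y":0,"z":-0.04,"rx":0,"ry":0,"rz":0},{"fingers":0.065,"x":-0.04,"y":0,"z":-0.03,"rx":0,"ry":0,"rz":0},{"fingers":0.065,"x":-0.04,"y":0,"z":0,"rx":0,"ry":0,"rz":0},{"fingers":0.065,"x":0,"y":0,"z":0,"rx":0,"ry":0,"rz":0},{"fingers":0.065,"x":0,"y":0,"z":0,"rx":0,"ry":0,"rz":0},{"fingers":0.065,"x":0,"y":0,"z":0,"rx":0,"ry":0,"rz":0},{"fingers":0.065,"x":0,"y":0,"z":0,"rx":0,"ry":0,"rz":0}]'; python3 - <<'E'
from h import *
import pickle
cal=r.get_calibration("wrist");p,d=r.grab_frame("wrist");pickle.dump((cal,d,p),open("pics/w7.pkl","wb"))
for t in("pin","pin_grip"): print(t,[(round(x["score"],2),np.round(x["xyz"],4).tolist()) for x in r.landmark_of(t,"wrist")][:3])
E=cal["extrinsics"]
def pr(P):
  q=E[:3,:3].T@(np.array(P)-E[:3,3]);t=np.arctan2(np.hypot(q[0],q[1]),q[2]);return cal["mtx"][:2,2]+309.7*t*q[:2]/np.hypot(q[0],q[1])
px=pr([.56,.0642,.16]);print(px);u,v=px.astype(int)
for du,dv in((0,0),(-3,0),(3,0),(0,3)): print(np.round(bydepth(cal,d,u+du,v+dv),4))
a,b=max(0,v-60),max(0,u-80)
w=p[a:a+120,b:b+160,::-1]
s,ds=r.grab_frame("side");cs=r.get_calibration("side");q=np.linalg.inv(cs["extrinsics"])@[.56,.0642,.13,1];su,sv=(cs["mtx"]@q[:3]/q[2])[:2].astype(int)
s=s[sv-60:sv+60,su-80:su+80,::-1]
cv2.imwrite("pics/c7.png",np.vstack([cv2.resize(i,(400,300),interpolation=2) for i in (w,s)]))
E
```

```text
clock: 19.25
tcp_pos: [0.5601, 0.0642, 0.1338]
orientation: [2.612, 1.743, 0.0]
contact_force: [-0.6, 0.5, -0.3]
grip_width: 0.0466
gripper_force: 0.0
clock: 19.5
tcp_pos: [0.5599, 0.0641, 0.1331]
orientation: [2.612, 1.743, -0.001]
contact_force: [0.1, -0.2, -0.1]
grip_width: 0.0651
gripper_force: 0.0
clock: 20.5
tcp_pos: [0.5294, -0.0087, 0.2231]
orientation: [2.611, 1.745, -0.001]
contact_force: [-0.2, -0.6, -0.6]
grip_width: 0.0649
gripper_force: 0.0
pin [(0.96, [0.5586, 0.0642, 0.1191])]
pin_grip [(0.62, [0.5586, 0.0693, 0.1572])]
[316.22466883  98.0248354 ]
[0.5597 0.0638 0.1673]
[0.5579 0.0645 0.1675]
[0.5614 0.0631 0.1683]
[0.5589 0.0619 0.1702]
```

View pics/c7.png

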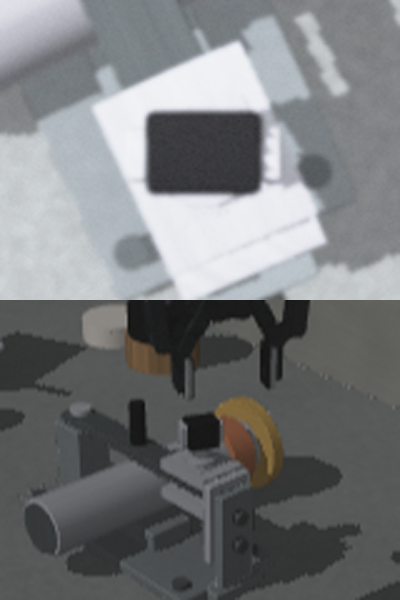

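Pin seated with the collar on the ear, the right button out at (272,152) and the left one lost in glare. I'll check both buttons from the depth profile.

```bash
python3 - <<'E'
from h import *
import pickle
cal,d,p=pickle.load(open("pics/w7.pkl","rb"))
M=R.from_rotvec(r.get_obs()["orientation"]).as_matrix()
for v in(92,96,100,104):
  row=[]
  for u in range(286,348):
    P=bydepth(cal,d,u,v)-np.array([.56,.0642,0]);row.append((u,round((M[:,1]@P)*1000,1),round(P[2]*1000,1)))
  h=[x for x in row if x[2]>152]
  print(v,"span y",h[0],h[-1],[x[1:] for x in row if 11<abs(x[1])<26])
st()
E
```

```text
92 span y (287, np.float64(-18.8), np.float64(163.1)) (347, np.float64(19.9), np.float64(164.9)) [(np.float64(-23.4), np.float64(122.3)), (np.float64(-18.8), np.float64(163.1)), (np.float64(-18.1), np.float64(163.2)), (np.float64(-17.4), np.float64(164.5)), (np.float64(-16.7), np.float64(164.4)), (np.float64(-16.1), np.float64(164.3)), (np.float64(-15.5), np.float64(164.2)), (np.float64(-14.8), np.float64(165.1)), (np.float64(-14.0), np.float64(166.4)), (np.float64(-13.3), np.float64(167.7)), (np.float64(-12.6), np.float64(168.4)), (np.float64(-12.0), np.float64(168.0)), (np.float64(-11.4), np.float64(167.9)), (np.float64(11.3), np.float64(169.2)), (np.float64(12.0), np.float64(168.1)), (np.float64(12.7), np.float64(167.1)), (np.float64(13.2), np.float64(168.0)), (np.float64(13.9), np.float64(167.1)), (np.float64(14.6), np.float64(167.0)), (np.float64(15.2), np.float64(167.4)), (np.float64(16.1), np.float64(163.8)), (np.float64(16.8), np.float64(163.7)), (np.float64(17.3), np.float64(164.3)), (np.float64(18.1), np.float64(163.6)), (np.float64(18.6), np.float64(164.3)), (np.float64(19
[... 2929 characters left out ...]
), (np.float64(-12.0), np.float64(168.5)), (np.float64(-11.4), np.float64(168.1)), (np.float64(11.4), np.float64(167.6)), (np.float64(12.0), np.float64(168.1)), (np.float64(12.7), np.float64(167.7)), (np.float64(13.3), np.float64(168.4)), (np.float64(13.9), np.float64(168.7)), (np.float64(14.6), np.float64(166.7)), (np.float64(15.2), np.float64(168.1)), (np.float64(16.1), np.float64(163.9)), (np.float64(16.8), np.float64(163.6)), (np.float64(17.5), np.float64(163.5)), (np.float64(17.9), np.float64(165.7)), (np.float64(18.8), np.float64(163.3)), (np.float64(19.4), np.float64(163.5)), (np.float64(20.1), np.float64(163.2))]
20.7 [ 0.5293 -0.0093  0.2233] [ 0.1  0.7 -0. ] 0.06536425152435495 0.0
```

The buttons span about 40 mm, so both are fully out and the balls are sprung below the ear. Handing in.

```bash
python3 -c "
from bench import r
print(r.hand_in())"
```

```text
the job is handed in; nothing more can be done
None
```

The tube is locked in its stand: the bar is swung to its stop, the steel pin is seated home at about 20 N, and both buttons measure fully out. The job is handed in at about 21 s on the robot's clock; the judge's result was not shown.

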